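# Grade a hub by its weight and seat it

## Robot

A 7-joint arm with a two-finger parallel gripper is mounted at the origin on a cart in front of the work surface, level with it; the furniture and walls round the work are solid. World frame = base frame: x ahead of the robot, y to its left, z up, the work surface at z = 0. Lengths are in m, angles in rad, forces in N, time in s.
With the tool pointing down it reaches from about 0.4 to 0.9 m from the base axis. Payload 5.6 kg.
Tool frame: the origin (TCP) lies midway between the tips of the shut fingers; the grasp point (between the pads) lies 19 mm behind it; z points along the fingers, y is the direction in which the jaws open and shut (so a half turn about z gives the same grasp; the last joint's range is limited). The gripper opens to 92 mm and grips with 3 to 60 N. Pads are 20 mm wide; open, the fingers measure 128 mm over their backs; the gripper's body (75 mm by 189 mm) begins 69 mm behind the grasp point.
Start: joints at [-0.043, 0.468, -0.012, 1.603, 0.006, 1.071, -0.056], TCP at [0.65, -0, 0.215] pointing down, gripper open.
Joint ranges: [-2.53, 2.53], [-0.31, 2.02], [-1.57, 1.55], [0.28, 2.44], [-1.29, 4.43], [0.15, 1.84], [-2.92, 2.92]. Speed limits (rad/s): [2.57, 2.57, 3.14, 3.14, 3.14, 3.14, 3.14].

## Interface

Orientations are given as a unit quaternion [w, x, y, z].
In Python, from station import observe, grab_frame, close_job gives the robot as it stands.
- The arm moves only by the tool move_arm, never from a script. Its argument "motion" is a list of rows, each a list of 4 numbers: the shift along the tool's x, y, z each as a share of 0.2 m, from -1 to 1, then the turn about the tool's z as a share of 360 degrees, from -1 to 1. In form: [[dx, dy, dz, spin], ...]. A call has 1 to 12 rows; each row is the pose to reach, as a shift and turn from the pose commanded when the call began, along the tool's axes at that moment, turning the shorter way round; what a row does not reach only later rows make up. A row lasts 1/12 s, in which the tool goes at most 41.7 mm and 7.16 degrees, less where a joint would pass 70% of its speed; a pose out of reach is approached as far as the arm can. A call with a number of a shift or a turn outside -1 to 1 is refused whole. A call with a gripper value outside its range is refused whole. "fingers" is the finger opening in mm, from 0 to 91.9, set as the call begins (left out, the last holds). The fingers move at their own pace and stop on an object; "newtons" is the grip in N (left out, the last holds). Time passes only in rows, so rows that repeat a pose let the fingers close. It gives the time, the measured TCP pose, the force and the opening at its end, in the units of the state.
- observe(): the state, without advancing time (a new reading comes with each control period).
- grab_frame(name): name is "scene" or "side" or "wrist"; returns a dict with "image" (384x512x3 uint8, red, green, blue), "fx", "fy", "cx", "cy" (pixels), "rvec" (rotation vector, rad) and "tvec" (3), from world to camera coordinates, as OpenCV has them. Camera axes: x right, y down, z forward; pixel columns grow to the right and rows downward; lengths in m; the calibration is good to about 2 mm. A picture is of the moment at which its call begins. There is no depth.
- close_job(): hands the job in, once; it reports no verdict.
The state is a dict: "clock": time; "q": joint angles; "dq": joint speeds; "joint_torque": joint torques, N m; "ee_pos": TCP position; "ee_rot": TCP orientation; "wrist_force": force on the tool from outside, world axes, zero at the start; "moment": the same for the moment, N m; "finger_gap": opening from 0.0 (shut) to 1.0 (fully open).
Only numpy, scipy, OpenCV 4.12 (cv2) and the standard library are available. Lean on these libraries where they do the work, as an engineer would, in place of code of your own. Each camera call takes 0.05 s, during which the arm holds its last target. There are 200 camera calls.

## Task

Lift the steel hub clear of the bench and hold it still for a moment to judge its weight. Then seat it, upright and fully home, in the pocket of the grading seat for its weight: one stud for under 0.35 kg (hollow), two studs for 0.35 to 0.60 kg (part-filled), three studs for more (solid). The pocket's place along the seat is not known exactly: slide the hub gently back along the seat to its stop and let it down into the pocket without forcing it, let go, and leave the other things on the bench alone.

Things in the scene. Friction and masses are not known exactly. Their poses are not given: they have to be found in the camera images.
- hub: plain steel hub, round: a drum 54 mm in diameter and 34 mm high (bottom edge bevelled 2 mm) with a grip boss 34 mm in diameter and 32 mm high on its top, 66 mm high in all. It stands upright on the bench; origin at the centre of its underside, z up. Its mass is anywhere from 0.16 to 0.80 kg and cannot be seen; within 30 g of a limit either neighbouring seat is right
- seat_one: grading seat fixed to the bench, ONE round stud (9 mm wide, 5 mm high) on the strip at its front (-x) end: hubs under 0.35 kg. Grey base 125 (x) x 83 x 5 mm, x = -74 to +51 mm of its origin (on its underside), side rails 15 mm high. On it a carriage 73 (x) x 67 mm, flat top at z = 23 mm (on rubber buffers, gives 1 mm per 6 N), with a round pocket 57 mm wide, 10 mm deep (floor z = 13 mm), centred on y = 0
- seat_two: same as seat_one but TWO studs: hubs of 0.35 to 0.60 kg. On all seats a sprung stop plate 44 mm wide, top at z = 41 mm, stands on the carriage behind the pocket (yields 1 mm per 2.5 N, at most 3 mm, and springs back), its face 27.8 mm further along +x than the pocket's centre: a hub slid along +x until it just meets the stop lies over the pocket. Never push over 25 N
- seat_three: same as seat_one but THREE studs: hubs over 0.60 kg. On every seat the carriage is clamped at its own setting, which is not measured: the pocket's centre lies anywhere from x = -20 to +12 mm of the seat's origin (the whole carriage, from 37 mm before to 36 mm behind the pocket's centre, shifts with it) and stays put under a gentle push
- wood_offcut: bystander: softwood off-cut 43x99x25 mm lying on the bench; origin under its centre
- nut_2: bystander: dark hex nut 38x44x20 mm; origin under its centre
- bolt_2: bystander: hex bolt 35x74x31 mm, lying; origin under its centre
- angle_offcut: bystander: steel angle off-cut 100x36x34 mm; origin under its centre
- pipe_elbow: bystander: pipe elbow 72x72x43 mm; origin under its centre
- wear_block: bystander: pale plastic block 78x32x38 mm; origin under its centre

How it is judged:
On the way:
1. the hub is held still in the air, at least 20 mm above the bench and touching no seat (height (world z) of hub above 0.02 m and linear speed of hub below 0.03 m/s and contact force between hub and the fingers above 0.5 N and contact force between hub and seat_one below 0.05 N and contact force between hub and seat_two below 0.05 N and contact force between hub and seat_three below 0.05 N), for 0.2 s.
At the end, for the whole second after the job is handed in: the hub rests, released and at rest, upright within 0.06 rad and fully down (within 2.5 mm) in the pocket of a seat, and that seat is right for its weight: one stud below 0.38 kg, two studs from 0.32 to 0.63 kg, three studs above 0.57 kg (the limits of 0.35 and 0.60 kg with 30 g to either side) (((z of hub in the frame of seat_one between 0.009 and 0.0155 m and x of hub in the frame of seat_one between -0.024 and 0.016 m and y of hub in the frame of seat_one between -0.004 and 0.004 m and contact force between hub and seat_one between 0.8 and 3.73 N) or (z of hub in the frame of seat_two between 0.009 and 0.0155 m and x of hub in the frame of seat_two between -0.024 and 0.016 m and y of hub in the frame of seat_two between -0.004 and 0.004 m and contact force between hub and seat_two between 3.14 and 6.18 N and contact force between hub and seat_two above 0.8 N) or (z of hub in the frame of seat_three between 0.009 and 0.0155 m and x of hub in the frame of seat_three between -0.024 and 0.016 m and y of hub in the frame of seat_three between -0.004 and 0.004 m and contact force between hub and seat_three above 5.59 N)) and angle between hub's own z axis and vertical below 0.06 rad and linear speed of hub below 0.01 m/s and contact force between hub and the fingers below 0.05 N); the robot touches nothing.
It fails at once if the hub is forced against a seat or its stop with more than 25 N (contact force between hub and seat_one above 25 N or contact force between hub and seat_two above 25 N or contact force between hub and seat_three above 25 N).
It fails at once if a bystander is moved by more than 20 mm (distance of any of wood_offcut, nut_2, bolt_2, angle_offcut, pipe_elbow, wear_block from where it was at the start of the episode above 0.02 m).
It also fails if it takes over 42 s, if anything falls off the work surface, if the arm or the gripper's body presses on something with over 40 N, if the wrist force passes 120 N, or if a joint passes its speed limit or range.

## Working session

There is one attempt and no reset: what is moved stays moved. The work goes in short steps, Python scripts to look and compute and a tool call to move; the robot and the scene stay as the last step left them, time stands still between calls to the robot, and variables do not carry over. Pictures are saved under pics/ and viewed, about 8 in all and at most 12, crops included, and the job is handed in when it is done.

Besides the shell and the picture viewer there is one more tool, called after "Request:" as a command line: name --pt "numbers of a row" for each row, then --argument value for the rest. move_arm: Moves the arm, as the interface text tells. Shift numbers are shares of 0.2 m and turn numbers shares of 360 degrees, none past 1 either way. Its arguments: {"type":"object","properties":{"motion":{"type":"array"},"fingers":{"type":"number"},"newtons":{"type":"number"}},"required":["motion"]}

```bash
mkdir -p pics; cat > h.py <<'E'
import numpy as np,cv2
from station import observe,grab_frame
def cast(f,u,v,z):
    R=cv2.Rodrigues(np.array(f["rvec"],float))[0];t=np.array(f["tvec"],float).ravel()
    d=R.T@np.array([(u-f["cx"])/f["fx"],(v-f["cy"])/f["fy"],1.]);c=-R.T@t
    return c+d*(z-c[2])/d[2]
def proj(f,P):
    K=np.array([[f["fx"],0,f["cx"]],[0,f["fy"],f["cy"]],[0,0,1.]])
    return cv2.projectPoints(np.array(P,float).reshape(-1,3),np.array(f["rvec"],float),np.array(f["tvec"],float),K,None)[0].reshape(-1,2)
def save(f,n,crop=None,s=1.5):
    im=f["image"][:,:,::-1]
    if crop: im=im[crop[1]:crop[3],crop[0]:crop[2]]
    cv2.imwrite("pics/"+n,cv2.resize(im,None,fx=s,fy=s,interpolation=cv2.INTER_CUBIC))
E
python3 - <<'E'
from h import *
import pickle
print(observe())
for n in("scene","side","wrist"):
    f=grab_frame(n);pickle.dump(f,open(n+".pkl","wb"));save(f,n+"0.png")
    R=cv2.Rodrigues(np.array(f["rvec"],float))[0];print(n,-R.T@np.array(f["tvec"]).ravel(),R[2],f["fx"])
E
```

```text
{'clock': 0.0, 'q': array([-0.04299176,  0.46832866, -0.01159163,  1.6036342 ,  0.00596717,
        1.07143676, -0.05630285]), 'dq': array([ 6.15184652e-04,  7.10369111e-04,  9.76757596e-04, -1.56185413e-03,
       -8.68476618e-04,  2.16621448e-05,  3.34762712e-04]), 'joint_torque': array([-3.39112758e-04, -5.20573139e+01, -1.31628491e-02, -2.43752271e+01,
       -5.67366311e-02,  1.73054746e-02,  1.50106093e-04]), 'ee_pos': array([ 6.49399195e-01, -7.42286867e-05,  2.13667464e-01]), 'ee_rot': array([-5.89999445e-04,  7.07142120e-01,  7.07070886e-01, -6.61253044e-04]), 'wrist_force': array([-0.58836548, -0.23325453, -0.26316539]), 'moment': array([-0.02768552, -0.00132621,  0.03527898]), 'finger_gap': 0.9996109849762805}
scene [-0.27791785 -0.49692139  1.08785508] [ 0.53124776  0.33158829 -0.77963134] 366.42323276043805
side [-0.10560253  0.77782425  0.80264258] [ 0.45688196 -0.64124787 -0.6164901 ] 421.4820995940148
wrist [0.65053288 0.07379177 0.38363868] [-6.31819543e-04 -2.64939823e-01 -9.64264741e-01] 276.84670091603937
```

View pics/scene0.png

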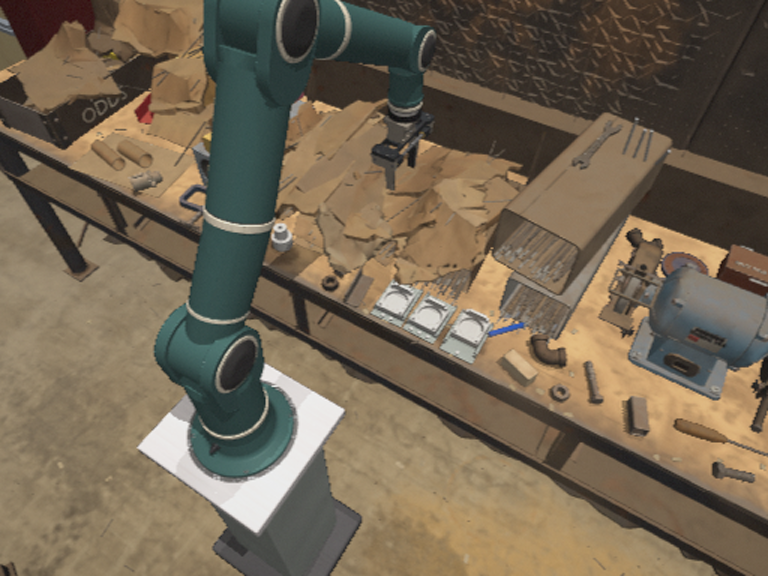

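View pics/side0.png

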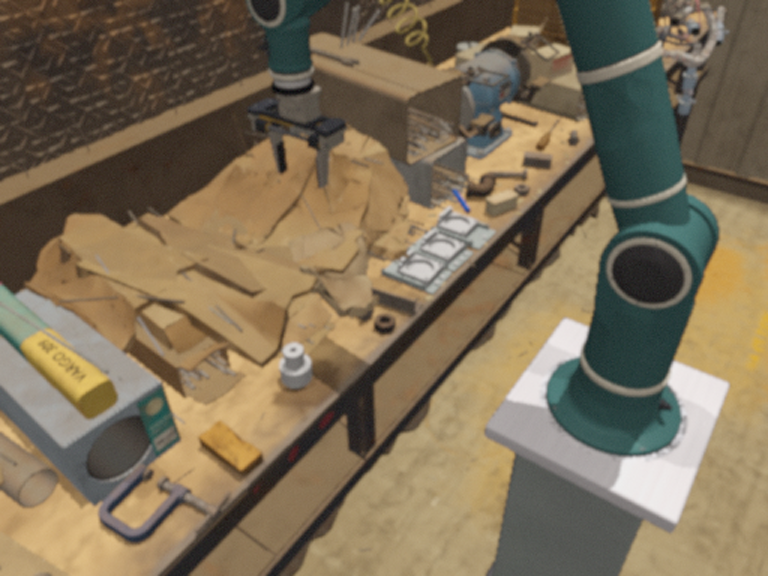

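Scene picture: the hub is at (281,237) and the three seats at (396,300), (431,316) and (469,332). In the side picture the hub is at (295,367). Next I'll cast these to positions and zoom in on the seats to count studs.

```bash
python3 - <<'E'
from h import *
import pickle
s=pickle.load(open("scene.pkl","rb"));d=pickle.load(open("side.pkl","rb"))
c=lambda f,u,v,z:print(np.round(cast(f,u/1.5,v/1.5,z),3))
c(s,281,227,.066);c(d,293,349,.066)
for u,v in((396,298),(431,314),(470,331)):c(s,u,v,.023)
for u,v in((418,267),(441,245),(458,226)):c(d,u,v,.023)
a=s["image"][180:245,240:335];b=d["image"][135:200,250:345]
o=np.vstack([cv2.resize(x[:,:,::-1],None,fx=4.5*.95,fy=4.5*.95,interpolation=cv2.INTER_CUBIC) for x in(a,b)])
cv2.imwrite("pics/seats.png",o)
E
```

```text
[0.464 0.246 0.066]
[0.466 0.249 0.066]
[ 0.45  -0.112  0.023]
[ 0.452 -0.207  0.023]
[ 0.457 -0.308  0.023]
[ 0.45  -0.111  0.023]
[ 0.452 -0.206  0.023]
[ 0.46  -0.292  0.023]
```

View pics/seats.png

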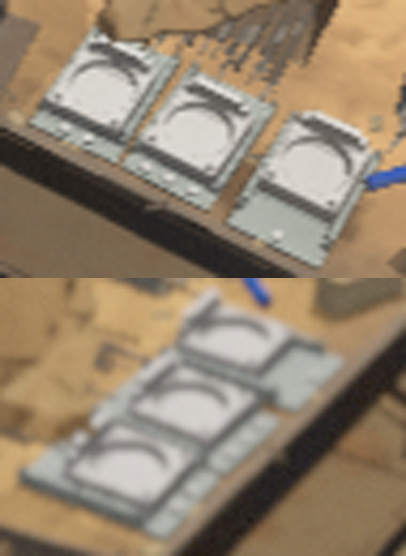

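Best reading so far: the seat at y≈-0.11 has 2 studs, y≈-0.21 has 3 and y≈-0.30 has 1. I'll confirm that from the wrist camera. Moving to the hub now.

Request:
move_arm --pt "0.5 -0.45 0 0" --pt "1 -0.9 0 0" --pt "1 -0.9 0 0" --pt "1 -0.9 0 0" --pt "1 -0.9 0 0" --pt "1 -0.9 0 0" --pt "1 -0.9 0 0" --pt "1 -0.9 0 0" --pt "1 -0.9 0 0" --fingers 91.9

```text
clock: 0.9
ee_pos: [0.4696, 0.2007, 0.2147]
ee_rot: [0.0, 0.706, 0.708, 0.0]
wrist_force: [0.9, -0.9, 0.4]
finger_gap: 0.999
```

```bash
python3 - <<'E'
from h import *
import pickle
f=grab_frame("wrist");pickle.dump(f,open("w1.pkl","wb"));save(f,"w1.png")
print(observe()["ee_pos"],observe()["ee_rot"],proj(f,[[.465,.248,.066],[.465,.248,0]])*1.5)
E
```

```text
[0.47049649 0.19939996 0.21462209] [3.64474462e-04 7.07194842e-01 7.07018616e-01 6.39806746e-06] [[378.32681265 211.65197445]
 [379.47325443 205.53887509]]
```

View pics/w1.png

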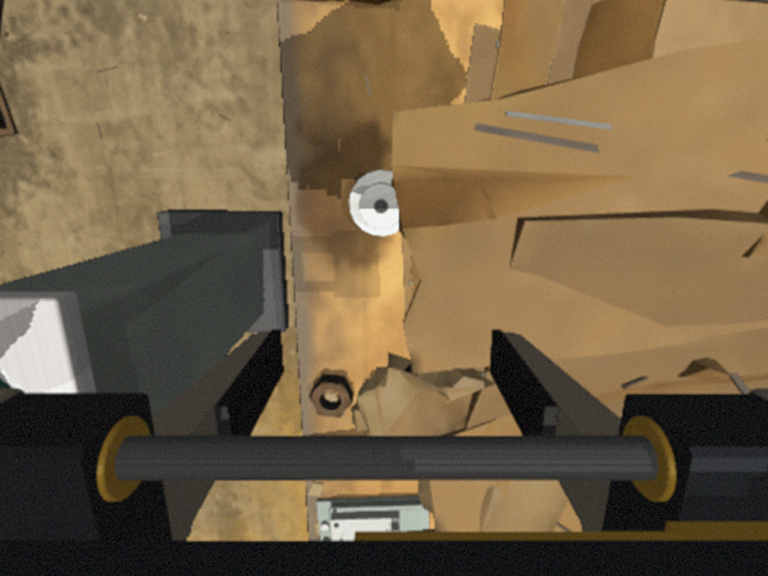

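Wrist picture: the hub is at (378,206), and cardboard covers its +x side from column 398. I need to know how high that cardboard is.

```bash
python3 - <<'E'
from h import *
import pickle
a=pickle.load(open("scene.pkl","rb"));b=pickle.load(open("side.pkl","rb"));w=pickle.load(open("w1.pkl","rb"))
A=a["image"][130:200,160:240];B=b["image"][200:270,150:230];C=w["image"][100:170,210:290]
cv2.imwrite("pics/hub.png",np.vstack([np.hstack([cv2.resize(x[:,:,::-1],None,fx=4.9,fy=4.9*.85,interpolation=cv2.INTER_CUBIC) for x in(A,B)]),np.hstack([cv2.resize(C[:,:,::-1],None,fx=4.9,fy=4.165,interpolation=cv2.INTER_CUBIC)]*2)]))
E
```

```text
(no output)
```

View pics/hub.png

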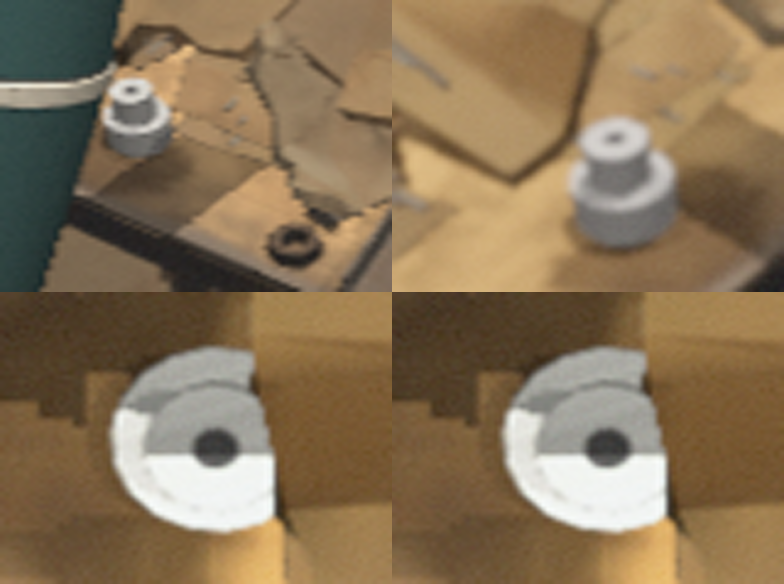

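```bash
python3 - <<'E'
from h import *
import pickle
a=pickle.load(open("scene.pkl","rb"));b=pickle.load(open("side.pkl","rb"));w=pickle.load(open("w1.pkl","rb"))
def ray(f,u,v):
    p=cast(f,u,v,0.);q=cast(f,u,v,.3);return p,(q-p)/np.linalg.norm(q-p)
def tri(*o):
    A=np.zeros((3,3));y=np.zeros(3)
    for r in o:
        p,d=ray(*r);M=np.eye(3)-np.outer(d,d);A+=M;y+=M@p
    x=np.linalg.solve(A,y);return np.round(x,3),[np.round(np.linalg.norm((np.eye(3)-np.outer(d,d))@(x-p)),3) for p,d in(ray(*r) for r in o)]
print(tri((w,393/1.5,110/1.5),(b,175.1,243.2)),tri((w,398/1.5,220/1.5),(b,192,205)))
# side-cam view: where does edge line in the side image give for a ray plane intersection
for z in(.066,.1,.15,.2,.25): print(z,[np.round(cast(w,u/1.5,v/1.5,z),3)[:2] for u,v in((393,110),(398,206),(410,280))],np.round(proj(b,[cast(w,398/1.5,206/1.5,z)]),0))
print("boss",cast(w,210+215/4.9,100+(447-292)/4.165,.06))
print("hub left edge",cast(w,210+112/4.9,100+(440-292)/4.165,.034))
E
```

```text
(array([0.473, 0.315, 0.08 ]), [np.float64(0.003), np.float64(0.003)]) (array([0.474, 0.247, 0.15 ]), [np.float64(0.005), np.float64(0.005)])
0.066 [array([0.476, 0.319]), array([0.48 , 0.252]), array([0.49 , 0.195])] [[190. 231.]]
0.1 [array([0.475, 0.315]), array([0.479, 0.255]), array([0.488, 0.203])] [[188. 222.]]
0.15 [array([0.474, 0.308]), array([0.477, 0.258]), array([0.485, 0.216])] [[186. 207.]]
0.2 [array([0.473, 0.3  ]), array([0.476, 0.262]), array([0.482, 0.228])] [[183. 192.]]
0.25 [array([0.472, 0.293]), array([0.474, 0.265]), array([0.478, 0.241])] [[179. 175.]]
boss [0.46682665 0.2519216  0.06      ]
hub left edge [0.4404521  0.25210715 0.034     ]
```

The cardboard edge overhangs the hub at x≈0.478, about z 0.1. I'll turn the jaws along y, which puts the camera on the -x side, and measure the edge again from there.

Request:
move_arm --pt "0.25 -0.15 0 -0.25" --pt "0.25 -0.15 0 -0.25" --pt "0.25 -0.15 0 -0.25" --pt "0.25 -0.15 0 -0.25" --pt "0.25 -0.15 0 -0.25" --pt "0.25 -0.15 0 -0.25" --pt "0.25 -0.15 0 -0.25" --pt "0.25 -0.15 0 -0.25" --pt "0.25 -0.15 0 -0.25" --pt "0.25 -0.15 0 -0.25" --pt "0.25 -0.15 0 -0.25" --pt "0.25 -0.15 0 -0.25"

```text
clock: 1.95
ee_pos: [0.4417, 0.2481, 0.2143]
ee_rot: [-0.0, 0.034, 0.999, -0.0]
wrist_force: [-0.7, 0.3, -0.3]
finger_gap: 0.999
```

Request:
move_arm --pt "0 0 0 0" --pt "0 0 0 0"

```text
clock: 2.12
ee_pos: [0.4412, 0.2486, 0.2143]
ee_rot: [-0.0, 0.039, 0.999, -0.0]
wrist_force: [-0.6, 0.5, 0.8]
finger_gap: 1.002
```

```bash
python3 - <<'E'
from h import *
import pickle
f=grab_frame("wrist");pickle.dump(f,open("w2.pkl","wb"));save(f,"w2.png")
o=observe();print(o["ee_pos"],o["ee_rot"],o["q"],o["wrist_force"],proj(f,[[.467,.252,.066]])*1.5)
E
```

```text
[0.44099005 0.24879564 0.21435102] [-7.37397628e-05  3.84469880e-02  9.99260627e-01 -1.51676241e-04] [-0.25159216  0.25719103 -0.38069072  1.92943427  0.11453763  0.97601735
  0.80859795] [-0.34428208  0.08761358 -0.43988372] [[393.31521104 303.25744538]]
```

View pics/w2.png

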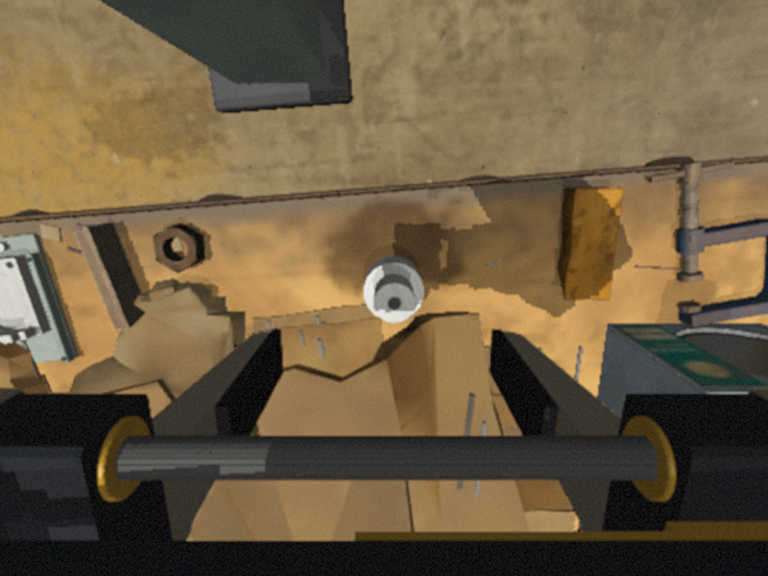

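Wrist picture 2: the hub is fully visible, with its boss at (395,298). The sheet's corners are at (475,315), (385,345) and (345,378).

```bash
cat >> h.py <<'E'
def ray(f,u,v):
    p=cast(f,u,v,0.);q=cast(f,u,v,.3);return p,(q-p)/np.linalg.norm(q-p)
def tri(*o):
    A=np.zeros((3,3));y=np.zeros(3)
    for r in o:
        p,d=ray(*r);M=np.eye(3)-np.outer(d,d);A+=M;y+=M@p
    x=np.linalg.solve(A,y);return np.round(x,3),[np.round(np.linalg.norm((np.eye(3)-np.outer(d,d))@(x-p)),3) for p,d in(ray(*r) for r in o)]
E
python3 - <<'E'
from h import *
import pickle
b=pickle.load(open("side.pkl","rb"));w=pickle.load(open("w1.pkl","rb"));v=pickle.load(open("w2.pkl","rb"))
t=lambda p,q:print(tri((w,p[0]/1.5,p[1]/1.5),(v,q[0]/1.5,q[1]/1.5)))
t((393,110),(475,315));t((398,228),(385,345));t((410,280),(345,378));t((378,206),(394,301))
print(tri((v,475/1.5,315/1.5),(b,175.1,243.2)))
g=v["image"].astype(int);m=((g.min(2)>95)&(np.ptp(g,axis=2)<22)).astype(np.uint8);m[:, :230]=0;m[:,300:]=0;m[:165]=0;m[225:]=0
n,l,s,c=cv2.connectedComponentsWithStats(m);i=1+s[1:,4].argmax();print(s[i],c[i]); x,y,ww,h=s[i][:4]
print("L,R drum @z.034:",cast(v,x,195,.02),cast(v,x+ww,195,.02),"bottomrow",cast(v,263,y+h,.066),"top",cast(v,262,y,.02))
E
```

```text
(array([0.476, 0.315, 0.083]), [np.float64(0.002), np.float64(0.002)])
(array([0.478, 0.244, 0.124]), [np.float64(0.001), np.float64(0.001)])
(array([0.484, 0.219, 0.157]), [np.float64(0.001), np.float64(0.001)])
(array([0.465, 0.252, 0.067]), [np.float64(0.0), np.float64(0.0)])
(array([0.475, 0.313, 0.079]), [np.float64(0.003), np.float64(0.003)])
[ 243  175   40   40 1053] [262.02184236 194.17663818]
L,R drum @z.034: [0.46907734 0.22631574 0.02      ] [0.47331619 0.28084404 0.02      ] bottomrow [0.48340033 0.25176954 0.066     ] top [0.44329851 0.25424923 0.02      ]
```

The hub is at (0.4655, 0.2525) and the sheet edge is at x≥0.476, z 0.08–0.16. The jaws stay along y with the tool shifted slightly to -x. I'll descend while checking the force.

Request:
move_arm --pt "-0.1 0.026 0.1 -0.012" --pt "-0.1 0.026 0.25 -0.012" --pt "-0.1 0.026 0.4 -0.012" --pt "-0.1 0.026 0.5 -0.012" --pt "-0.1 0.026 0.57 -0.012" --pt "-0.1 0.026 0.62 -0.012" --pt "-0.1 0.026 0.66 -0.012" --pt "-0.1 0.026 0.69 -0.012" --pt "-0.1 0.026 0.69 -0.012"

```text
clock: 2.92
ee_pos: [0.4602, 0.2534, 0.0759]
ee_rot: [-0.0, -0.002, 1.0, -0.0]
wrist_force: [-0.8, 0.6, 0.8]
finger_gap: 0.998
```

```bash
python3 - <<'E'
from h import *
import pickle
f=grab_frame("wrist");pickle.dump(f,open("w3.pkl","wb"));save(f,"w3.png",s=1)
o=observe();print(o["ee_pos"],o["ee_rot"],o["wrist_force"])
E
```

```text
[0.46048825 0.2537408  0.07661229] [ 3.63602529e-05 -1.98314534e-03  9.99998031e-01 -6.61215855e-05] [0.51569047 0.46991204 0.25070799]
```

View pics/w3.png

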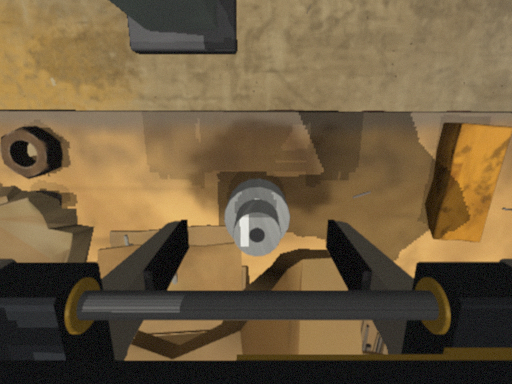

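The boss is centred between the fingers at (257,235) and there's no contact force. Going down in guarded steps.

Request:
move_arm --pt "0 0 0.02 0" --pt "0 0 0.04 0" --pt "0 0 0.06 0" --pt "0 0 0.06 0"

```text
clock: 3.3
ee_pos: [0.4601, 0.2535, 0.0641]
ee_rot: [-0.0, -0.002, 1.0, -0.0]
wrist_force: [-0.0, 0.1, 0.5]
finger_gap: 1.003
```

Request:
move_arm --pt "0 0 0.02 0" --pt "0 0 0.04 0" --pt "0 0 0.06 0" --pt "0 0 0.06 0"

```text
clock: 3.63
ee_pos: [0.4598, 0.2534, 0.0517]
ee_rot: [-0.001, -0.002, 1.0, -0.0]
wrist_force: [-0.2, 0.1, 0.3]
finger_gap: 1.002
```

Request:
move_arm --pt "0 0 0.02 0" --pt "0 0 0.04 0" --pt "0 0 0.055 0" --pt "0 0 0.055 0"

```text
clock: 3.97
ee_pos: [0.46, 0.2535, 0.0408]
ee_rot: [-0.0, -0.002, 1.0, -0.0]
wrist_force: [-0.5, -0.5, -0.4]
finger_gap: 1.001
```

Request:
move_arm --pt "-0.025 0 0.01 0" --pt "-0.025 0 0.01 0"

```text
clock: 4.13
ee_pos: [0.4663, 0.2537, 0.0394]
ee_rot: [0.0, -0.002, 1.0, 0.0]
wrist_force: [-0.2, -0.2, 0.1]
finger_gap: 1.002
```

Request:
move_arm --pt "0 0 0 0" --pt "0 0 0 0" --pt "0 0 0 0" --pt "0 0 0 0" --pt "0 0 0 0" --pt "0 0 0 0" --pt "0 0 0 0" --pt "0 0 0 0" --fingers 20 --newtons 30

```text
clock: 4.8
ee_pos: [0.4653, 0.2538, 0.0396]
ee_rot: [0.0, -0.002, 1.0, -0.0]
wrist_force: [-0.7, 0.5, 0.3]
finger_gap: 0.441
```

```bash
python3 - <<'E'
from h import *
o=observe();print(o["ee_pos"],o["wrist_force"],o["finger_gap"]*92,o["joint_torque"])
E
```

```text
[0.46533544 0.25376624 0.03959901] [-0.69368973  0.46417831  0.30874406] 40.596948476345425 [-4.41538032e-05 -4.66118073e+01 -3.82240221e+00 -1.58493680e+01
 -1.89853809e-02  6.47797692e-02 -1.88369468e-04]
```

Still closing. I'll wait for the fingers to stop.

Request:
move_arm --pt "0 0 0 0" --pt "0 0 0 0" --pt "0 0 0 0" --pt "0 0 0 0"

```text
clock: 5.13
ee_pos: [0.4653, 0.2534, 0.0396]
ee_rot: [-0.0, -0.002, 1.0, -0.0]
wrist_force: [-0.4, -1.3, 2.3]
finger_gap: 0.358
```

Request:
move_arm --pt "0 0 -0.01 0" --pt "0.1 0 -0.04 0" --pt "0.2 0 -0.1 0" --pt "0.25 0 -0.18 0" --pt "0.25 0 -0.25 0" --pt "0.25 0 -0.3 0" --pt "0.25 0 -0.3 0" --pt "0.25 0 -0.3 0" --pt "0.25 0 -0.3 0" --pt "0.25 0 -0.3 0" --pt "0.25 0 -0.3 0"

```text
clock: 6.05
ee_pos: [0.415, 0.2532, 0.0987]
ee_rot: [-0.001, -0.002, 1.0, -0.0]
wrist_force: [-0.5, 0.2, -7.5]
finger_gap: 0.356
```

```bash
python3 - <<'E'
from h import *
F=[];
for i in range(8):
    f=grab_frame("wrist");F.append(observe()["wrist_force"])
o=observe();print(np.round(F,2),np.mean(F,0),o["ee_pos"],o["finger_gap"]*92,o["moment"])
import pickle;pickle.dump(f,open("w4.pkl","wb"));save(f,"w4.png",s=1)
E
```

```text
[[ 0.09 -0.69 -6.86]
 [-0.36 -0.56 -7.22]
 [-0.32  0.24 -7.61]
 [ 0.22 -0.04 -7.66]
 [ 0.54 -0.56 -7.65]
 [ 0.07 -0.38 -6.86]
 [ 0.54  0.12 -7.64]
 [ 0.25  0.24 -7.7 ]] [ 0.12978251 -0.20378977 -7.40013978] [0.41536548 0.25351245 0.09954263] 32.73412896226257 [ 0.12337014 -0.06902458 -0.02516094]
```

View pics/w4.png

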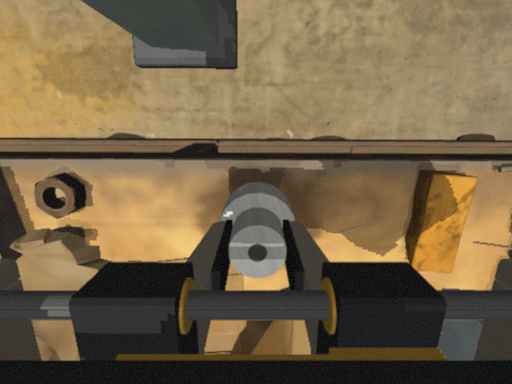

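The weight is 7.4 N, so about 0.755 kg: solid, three studs. The hub is held clear and straight. Next is the seats, going high.

Request:
move_arm --pt "0 0 -0.2 0" --pt "0 0 -0.4 0" --pt "0 -0.2 -0.55 0" --pt "0 -0.4 -0.55 0" --pt "0 -0.6 -0.55 0" --pt "0 -0.8 -0.55 0" --pt "0 -1 -0.55 0"

```text
clock: 7.03
ee_pos: [0.4157, 0.052, 0.21]
ee_rot: [0.001, -0.003, 1.0, -0.0]
wrist_force: [2.2, -1.0, -7.0]
finger_gap: 0.352
```

Request:
move_arm --pt "0 -0.2 0 0" --pt "0 -0.4 0 0" --pt "0 -0.6 0 0" --pt "0 -0.8 0 0" --pt "-0.1 -1 0 0" --pt "-0.2 -1 0 0" --pt "-0.3 -1 0 0" --pt "-0.3 -1 0 0"

```text
clock: 7.7
ee_pos: [0.481, -0.1463, 0.2098]
ee_rot: [0.002, -0.002, 1.0, 0.0]
wrist_force: [-0.4, 0.8, -7.3]
finger_gap: 0.358
```

Request:
move_arm --pt "0 -0.1 0 0" --pt "0 -0.2 0 0" --pt "0 -0.27 0 0" --pt "0 -0.3 0 0" --pt "0 -0.3 0 0" --pt "0 -0.3 0 0"

```text
clock: 8.2
ee_pos: [0.4772, -0.2049, 0.2094]
ee_rot: [-0.0, -0.002, 1.0, 0.001]
wrist_force: [0.5, 0.6, -7.5]
finger_gap: 0.36
```

```bash
python3 - <<'E'
from h import *
import pickle
f=grab_frame("wrist");pickle.dump(f,open("w5.pkl","wb"));save(f,"w5.png")
o=observe();print(o["clock"],o["ee_pos"],o["ee_rot"],o["wrist_force"],o["finger_gap"]*92,proj(f,[[.45,-.207,.023]])*1.5)
E
```

```text
8.25 [ 0.47734538 -0.20441993  0.20944075] [-1.77506324e-04 -2.94482232e-03  9.99995497e-01  5.50211377e-04] [ 0.55441341  0.80407133 -7.8379948 ] 33.07724403579073 [[384.05210362 231.51908825]]
```

View pics/w5.png

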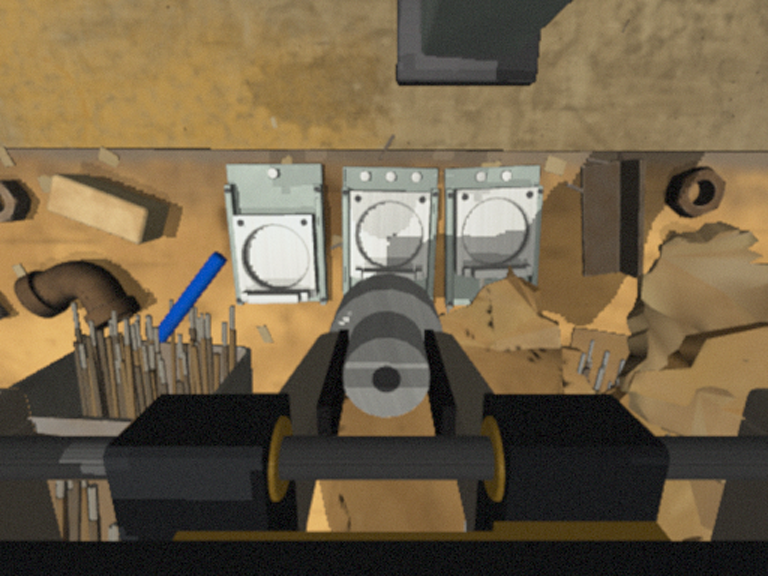

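The three-stud seat is confirmed as the middle one: studs at (365/391/417, 176), pocket at about (389,234). Now measure pocket, studs and hub precisely in this one view.

```bash
python3 - <<'E'
from h import *
import pickle
f=pickle.load(open("w5.pkl","rb"));g=cv2.cvtColor(f["image"],cv2.COLOR_RGB2GRAY)
S=8;x0,y0,x1,y1=222,105,300,200
up=cv2.resize(g[y0:y1,x0:x1],None,fx=S,fy=S,interpolation=cv2.INTER_CUBIC)
full=lambda p:((p[0]+.5)/S-.5+x0,(p[1]+.5)/S-.5+y0)
# pocket: dark ring line around (259,156), radius 22px -> radial search
def radial(c,rmin,rmax,n=120):
    P=[]
    for a in np.linspace(0,2*np.pi,n,endpoint=False):
        r=np.arange(rmin,rmax,.25);X=c[0]+r*np.cos(a);Y=c[1]+r*np.sin(a)
        v=cv2.remap(g.astype(np.float32),X.astype(np.float32)[None],Y.astype(np.float32)[None],cv2.INTER_CUBIC)[0]
        i=v.argmin()
        if np.median(v)-v[i]>15 and 1<i<len(r)-2:P.append((X[i],Y[i]))
    return np.array(P,np.float32)
c=(259.3,156)
for _ in range(2):
    P=radial(c,18,27);e=cv2.fitEllipse(P);c=e[0]
print("pocket",e,len(P),cast(f,*c,.0215),cast(f,*c,.023))
W=(up>175).astype(np.uint8)
n,l,s,cc=cv2.connectedComponentsWithStats(W)
for i in range(1,n):
    p=full(cc[i])
    if s[i,4]<2600 and s[i,4]>300 and p[1]<122: print("stud",p,s[i,4]/64,cast(f,*p,.010))
# carriage side edges per row
for r in(132,140,150,160,170):
    row=g[r,222:300].astype(int);d=np.diff(row);print(r,row[4:16],row[60:72])
h=cast(f,386/1.5,378/1.5,.234);print("hub hole",h)
cv2.imwrite("pics/up.png",np.hstack([up]))
E
```

```text
pocket ((259.30035400390625, 156.98977661132812), (42.614192962646484, 47.01271438598633), 5.811213493347168) 101 [ 0.45359381 -0.20276507  0.0215    ] [ 0.45338384 -0.20277928  0.023     ]
stud (np.float64(242.29548816568047), np.float64(116.90173288250212)) 36.96875 [ 0.40367331 -0.2248757   0.01      ]
stud (np.float64(259.56171524663677), np.float64(117.21687219730941)) 34.84375 [ 0.40396077 -0.20266493  0.01      ]
stud (np.float64(276.71958174904944), np.float64(117.71613593155894)) 32.875 [ 0.40447775 -0.1805727   0.01      ]
132 [ 89  98 146 188 182 153 106 152 222 213 162  92] [ 82 139 197 211 177 127 170 186 176 148  97  92]
140 [ 95 103 159 198 194 167 125 170 231 221 220 217] [225 227 231 226 172 125 154 145 165 135  90  93]
150 [ 94  98 143 190 192 167 126 173 237 237 225 167] [218 228 231 203 118 137 184 179 152 108 118 146]
160 [130 132 155 181 187 171 128 172 238 237 221 151] [206 220 182 121  82 108 114 108  96  92  97  99]
170 [137 135 147 180 186 169 128 166 236 235 233 231] [150 152 132  92  96 116 115 108  94 101  98 100]
hub hole [ 0.47886555 -0.20554473  0.234     ]
```

```bash
python3 - <<'E'
from h import *
import pickle
f=pickle.load(open("w5.pkl","rb"));s=pickle.load(open("scene.pkl","rb"));b=pickle.load(open("side.pkl","rb"))
for p,q in(((250,345),(497,240)),((250,345),(497,212)),((235,310),(497,240)),((250,345),(505,300)),((250,345),(503,275))):
    print(p,q,tri((f,p[0]/1.5,p[1]/1.5),(s,q[0]/1.5,q[1]/1.5)))
for z in(0,.05,.1,.2,.3):print(z,np.round(cast(f,250/1.5,345/1.5,z),3))
E
```

```text
(250, 345) (497, 240) (array([ 0.489, -0.279,  0.257]), [np.float64(0.039), np.float64(0.039)])
(250, 345) (497, 212) (array([ 0.463, -0.261,  0.339]), [np.float64(0.052), np.float64(0.052)])
(235, 310) (497, 240) (array([ 0.47 , -0.28 ,  0.275]), [np.float64(0.042), np.float64(0.042)])
(250, 345) (505, 300) (array([ 0.563, -0.336,  0.032]), [np.float64(0.013), np.float64(0.013)])
(250, 345) (503, 275) (array([ 0.532, -0.312,  0.132]), [np.float64(0.026), np.float64(0.026)])
0 [ 0.565 -0.338  0.   ]
0.05 [ 0.544 -0.321  0.05 ]
0.1 [ 0.522 -0.304  0.1  ]
0.2 [ 0.48  -0.269  0.2  ]
0.3 [ 0.437 -0.234  0.3  ]
```

Request:
move_arm --pt "0.1 0.013 0.05 0" --pt "0.17 0.013 0.15 0" --pt "0.17 0.013 0.25 0" --pt "0.17 0.013 0.35 0" --pt "0.17 0.013 0.42 0" --pt "0.17 0.013 0.47 0" --pt "0.17 0.013 0.5 0" --pt "0.17 0.013 0.5 0" --pt "0.17 0.013 0.5 0"

```text
clock: 9.0
ee_pos: [0.4439, -0.2032, 0.1099]
ee_rot: [0.0, -0.003, 1.0, -0.0]
wrist_force: [0.6, 0.0, -6.9]
finger_gap: 0.36
```

```bash
python3 - <<'E'
from h import *
import pickle
f=grab_frame("wrist");pickle.dump(f,open("w6.pkl","wb"));o=observe()
print(o["ee_pos"],o["ee_rot"],o["wrist_force"])
save(f,"w6.png",(150,80,370,300),2.7)
E
```

```text
[ 0.44418608 -0.20350622  0.11030974] [ 6.87470813e-04 -2.45193720e-03  9.99996733e-01 -2.20835232e-04] [ 0.39839796 -1.16292087 -6.26574383]
```

View pics/w6.png

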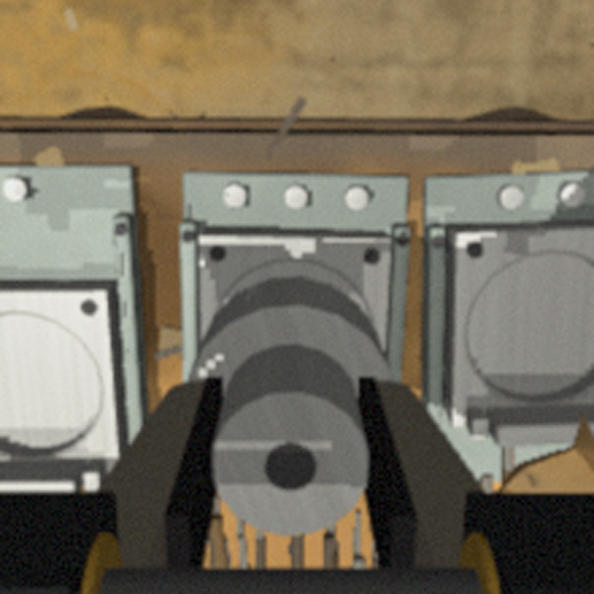

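View 6: the hub's drum is over the pocket and the studs are at (235/296/358,195). I'll compare the lateral positions in this same frame.

```bash
python3 - <<'E'
from h import *
import pickle
f=pickle.load(open("w6.pkl","rb"));g=cv2.cvtColor(f["image"],cv2.COLOR_RGB2GRAY)
fx=lambda u,v:((u+.5)/2.7-.5+150,(v+.5)/2.7-.5+80)
def blob(m,x0,y0,x1,y1):
    q=np.zeros_like(g);q[y0:y1,x0:x1]=m[y0:y1,x0:x1]
    M=cv2.moments(q,True);return M["m10"]/M["m00"],M["m01"]/M["m00"]
up=(g>165).astype(np.uint8)
for u in(235,296,358):
    a=fx(u,195);i=tuple(map(int,a));p=blob(up,i[0]-7,i[1]-7,i[0]+8,i[1]+8);print("stud",p,cast(f,*p,.010))
a=tuple(map(int,fx(290,466)));p=blob((g<50).astype(np.uint8),a[0]-14,a[1]-12,a[0]+14,a[1]+12);print("hole",p,cast(f,*p,.1365))
for v in(440,470):
    r=int(fx(0,v)[1]);print(r,g[r,222:236],g[r,278:294])
r=int(fx(0,335)[1]);print(r,list(g[r,212:230]),list(g[r,286:306]))
R=cv2.Rodrigues(np.array(f["rvec"]))[0];print(-R.T@np.array(f["tvec"]).ravel(),R[2])
E
```

```text
stud (235.0091743119266, 151.07339449541286) [ 0.40250965 -0.22560583  0.01      ]
stud (258.8125, 152.703125) [ 0.4039699  -0.20249411  0.01      ]
stud (281.46666666666664, 153.2) [ 0.40434004 -0.18046038  0.01      ]
hole (256.9895833333333, 252.94791666666666) [ 0.44519442 -0.20398915  0.1365    ]
242 [ 11  17  18  18  14   6  17  52  91 112 109 110 108 108] [114 112 116 114 113 114  97  59  16   3  10  18   8   5  10  15]
253 [ 11  30  17   2   3  14  48  89 114 106 107 106 110 111] [108 112 110 109 109 111 113 104  65  13   5  19  16  21   4  23]
203 [np.uint8(131), np.uint8(132), np.uint8(132), np.uint8(131), np.uint8(132), np.uint8(145), np.uint8(171), np.uint8(185), np.uint8(179), np.uint8(166), np.uint8(127), np.uint8(86), np.uint8(117), np.uint8(137), np.uint8(101), np.uint8(65), np.uint8(63), np.uint8(68)] [np.uint8(72), np.uint8(68), np.uint8(69), np.uint8(94), np.uint8(138), np.uint8(148), np.uint8(131), np.uint8(88), np.uint8(96), np.uint8(109), np.uint8(112), np.uint8(112), np.uint8(110), np.uint8(103), np.uint8(98), np.uint8(95), np.uint8(95), np.uint8(98), np.uint8(101), np.uint8(86)]
[ 0.37007629 -0.20427524  0.27981476] [ 0.26623829  0.00127815 -0.96390639]
```

Same-frame comparison: the hub needs +1.2 mm in y, and the pocket is about 8 mm further along +x. I'll lower to about 3 mm above the carriage top.

Request:
move_arm --pt "0 0.006 0.06 0" --pt "0 0.006 0.12 0" --pt "0 0.006 0.17 0" --pt "0 0.006 0.205 0" --pt "0 0.006 0.22 0" --pt "0 0.006 0.22 0" --pt "0 0.006 0.22 0"

```text
clock: 9.63
ee_pos: [0.4437, -0.2025, 0.0658]
ee_rot: [0.0, -0.002, 1.0, -0.0]
wrist_force: [0.9, 0.5, -7.7]
finger_gap: 0.358
```

Request:
move_arm --pt "-0.008 0 0 0" --pt "-0.016 0 0 0" --pt "-0.02 0 0 0" --pt "-0.025 0 0 0" --pt "-0.025 0 0 0" --pt "-0.025 0 0 0"

```text
clock: 10.13
ee_pos: [0.4485, -0.2023, 0.0657]
ee_rot: [0.0, -0.002, 1.0, -0.0]
wrist_force: [-0.2, 0.5, -7.5]
finger_gap: 0.356
```

```bash
cat > st.py <<'E'
from h import *
F=[];P=[]
for i in range(4):
    grab_frame("wrist");o=observe();F.append(o["wrist_force"]);P.append(o["ee_pos"])
print(np.round(np.mean(F,0),2),np.round(np.mean(P,0),4),o["clock"])
E
python3 st.py
```

```text
[-0.09 -0.23 -7.53] [ 0.4483 -0.2023  0.0656] 10.3333
```

Now 1 mm steps toward the stop, checking x force.

Request:
move_arm --pt "-0.005 0 0 0" --pt "-0.01 0 0 0" --pt "-0.01 0 0 0" --pt "-0.01 0 0 0"

```text
clock: 10.67
ee_pos: [0.4505, -0.2023, 0.0656]
ee_rot: [0.0, -0.002, 1.0, -0.0]
wrist_force: [-0.0, 0.6, -7.3]
finger_gap: 0.358
```

Request:
move_arm --pt "-0.005 0 0 0" --pt "-0.005 0 0 0" --pt "-0.005 0 0 0"

```text
clock: 10.92
ee_pos: [0.4515, -0.2023, 0.0656]
ee_rot: [0.0, -0.002, 1.0, -0.0]
wrist_force: [0.8, 0.5, -6.9]
finger_gap: 0.361
```

```bash
python3 st.py
```

```text
[ 0.1  -0.23 -7.53] [ 0.4514 -0.2023  0.0656] 11.1167
```

Request:
move_arm --pt "-0.005 0 0 0" --pt "-0.005 0 0 0" --pt "-0.005 0 0 0"

```text
clock: 11.37
ee_pos: [0.4525, -0.2023, 0.0656]
ee_rot: [0.0, -0.002, 1.0, -0.0]
wrist_force: [0.1, -0.2, -7.0]
finger_gap: 0.354
```

```bash
python3 st.py
```

```text
[ 0.18 -0.36 -6.89] [ 0.4524 -0.2023  0.0656] 11.5667
```

Request:
move_arm --pt "-0.005 0 0 0" --pt "-0.005 0 0 0" --pt "-0.005 0 0 0"

```text
clock: 11.82
ee_pos: [0.4532, -0.2023, 0.0655]
ee_rot: [-0.0, -0.002, 1.0, 0.0]
wrist_force: [-1.1, -0.4, -6.9]
finger_gap: 0.358
```

```bash
python3 st.py
```

```text
[-0.99  0.45 -7.36] [ 0.4532 -0.2023  0.0655] 12.0167
```

Request:
move_arm --pt "-0.005 0 0 0" --pt "-0.005 0 0 0" --pt "-0.005 0 0 0"

```text
clock: 12.27
ee_pos: [0.454, -0.2023, 0.0655]
ee_rot: [-0.0, -0.002, 1.0, 0.0]
wrist_force: [-2.8, -0.1, -5.6]
finger_gap: 0.357
```

```bash
python3 st.py
```

```text
[-2.48 -0.52 -6.3 ] [ 0.454  -0.2023  0.0655] 12.4667
```

The stop is met at TCP x ≈ 0.4528, so the pocket centre is near 0.4520. Backing off by that much and lowering in stages.

Request:
move_arm --pt "0.006 0 0 0" --pt "0.012 0 0 0" --pt "0.012 0 0.005 0" --pt "0.012 0 0.01 0" --pt "0.012 0 0.015 0" --pt "0.012 0 0.02 0" --pt "0.012 0 0.02 0"

```text
clock: 13.05
ee_pos: [0.4521, -0.2022, 0.0614]
ee_rot: [-0.0, -0.002, 1.0, 0.0]
wrist_force: [-0.2, -0.4, -7.3]
finger_gap: 0.356
```

```bash
python3 st.py
```

```text
[ 0.23  0.27 -7.14] [ 0.4521 -0.2022  0.0615] 13.25
```

Request:
move_arm --pt "0 0 0.005 0" --pt "0 0 0.005 0" --pt "0 0 0.01 0" --pt "0 0 0.01 0" --pt "0 0 0.01 0"

```text
clock: 13.67
ee_pos: [0.4519, -0.2022, 0.0595]
ee_rot: [-0.0, -0.002, 1.0, 0.0]
wrist_force: [-0.3, 0.5, -7.2]
finger_gap: 0.358
```

```bash
python3 st.py
```

```text
[ 0.33  0.13 -7.18] [ 0.452  -0.2023  0.0596] 13.8667
```

Below the rim with no resistance and no side force. Going on down.

Request:
move_arm --pt "0 0 0.005 0" --pt "0 0 0.01 0" --pt "0 0 0.015 0" --pt "0 0 0.02 0" --pt "0 0 0.02 0"

```text
clock: 14.28
ee_pos: [0.4518, -0.2022, 0.0553]
ee_rot: [-0.0, -0.002, 1.0, 0.0]
wrist_force: [0.2, -0.0, -7.3]
finger_gap: 0.356
```

```bash
python3 st.py
```

```text
[-0.05  0.2  -6.67] [ 0.452  -0.2022  0.0555] 14.4833
```

Request:
move_arm --pt "0 0 0.005 0" --pt "0 0 0.01 0" --pt "0 0 0.01 0"

```text
clock: 14.73
ee_pos: [0.4518, -0.2022, 0.0534]
ee_rot: [-0.0, -0.002, 1.0, 0.0]
wrist_force: [-0.5, -0.2, -7.2]
finger_gap: 0.355
```

```bash
python3 st.py
```

```text
[-0.14 -0.12 -7.37] [ 0.452  -0.2022  0.0535] 14.9333
```

Request:
move_arm --pt "0 0 0.004 0" --pt "0 0 0.004 0" --pt "0 0 0.004 0"

```text
clock: 15.18
ee_pos: [0.452, -0.2023, 0.0528]
ee_rot: [-0.0, -0.002, 1.0, -0.0]
wrist_force: [-0.3, -0.7, -6.4]
finger_gap: 0.358
```

```bash
python3 st.py
```

```text
[ 0.04  0.24 -7.62] [ 0.452  -0.2023  0.0528] 15.3833
```

Request:
move_arm --pt "0 0 0.003 0" --pt "0 0 0.003 0" --pt "0 0 0.003 0"

```text
clock: 15.63
ee_pos: [0.4521, -0.2023, 0.0523]
ee_rot: [0.0, -0.002, 1.0, -0.0]
wrist_force: [0.9, 0.5, -4.4]
finger_gap: 0.36
```

```bash
python3 st.py
```

```text
[-0.2  -0.01 -4.76] [ 0.4522 -0.2023  0.0523] 15.8333
```

The weight is coming off onto the pocket floor at the expected height. Releasing and lifting straight up.

Request:
move_arm --pt "0 0 0 0" --pt "0 0 0 0" --pt "0 0 0 0" --pt "0 0 0 0" --pt "0 0 0 0" --pt "0 0 0 0" --fingers 65

```text
clock: 16.33
ee_pos: [0.4522, -0.2023, 0.0524]
ee_rot: [0.0, -0.002, 1.0, -0.0]
wrist_force: [0.4, 0.1, -0.5]
finger_gap: 0.706
```

```bash
python3 st.py
```

```text
[-0.02  0.    0.08] [ 0.4521 -0.2023  0.0523] 16.5333
```

Request:
move_arm --pt "0 0 -0.05 0" --pt "0 0 -0.12 0" --pt "0 0 -0.22 0" --pt "0 0 -0.35 0" --pt "0 0 -0.5 0" --pt "0 0 -0.65 0" --pt "0 0 -0.75 0" --pt "0.15 0 -0.75 0" --pt "0.15 0 -0.75 0"

```text
clock: 17.28
ee_pos: [0.4188, -0.2028, 0.2038]
ee_rot: [-0.0, -0.001, 1.0, -0.0]
wrist_force: [-1.1, -0.1, -1.1]
finger_gap: 0.708
```

```bash
python3 st.py; python3 - <<'E'
from h import *
import pickle
f=grab_frame("wrist");pickle.dump(f,open("w7.pkl","wb"));save(f,"w7.png")
print(proj(f,[[.452,-.203,.079]])*1.5)
E
```

```text
[ 0.39  0.27 -0.38] [ 0.4216 -0.2025  0.2029] 17.4833
[[385.59025805 318.33943757]]
```

View pics/w7.png

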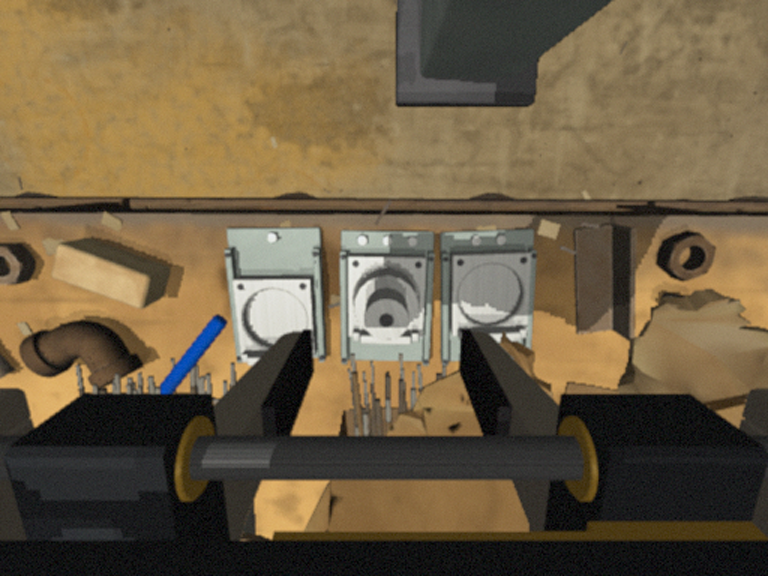

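The hub is upright in the middle, three-stud pocket, with its hole at (385,320) against a predicted (386,318) for fully down. The bystanders look untouched and the gripper is clear, so I'm handing in.

```bash
python3 -c "
from station import close_job
print(close_job())"
```

```text
the job is handed in; nothing more can be done
None
```

The hub is seated, upright and released, in the pocket of the three-stud seat, and I've handed the job in. No verdict came back.

- **Weight:** held still in the air, it pulled 7.4 N, about 0.755 kg, so it counts as solid. The wrist camera confirmed three studs on the middle seat.
- **Seating:** the hub slid along +x until it met the stop at about 2.5 N. I then backed off about 2 mm to the pocket centre and lowered it in small steps. It went in without resistance and reached the floor at the expected height.
- **Final checks:** after release the wrist force was about 0 N. The last picture shows the hub in the pocket within about 2 pixels of where a fully seated hub should appear. The bystanders in that view look unmoved, and the clock was about 17.5 s before hand-in.
- **Disagreements:** the camera and the arm differed by about 1 mm sideways, so I set that position by comparing hub and pocket in one image. Cardboard appeared to overhang the hub at pickup, but I felt no contact with it. I only checked the bystanders by eye.

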